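# Slide the stopper into the red-ringed port of the vacuum box

### The arm

A 6-joint arm with a two-finger parallel gripper is mounted at the origin on a cart in front of the work surface, level with it; the furniture and walls round the work are solid. World frame = base frame: x ahead of the robot, y to its left, z up, the work surface at z = 0. Lengths are in m, angles in rad, forces in N, time in s.
With the tool pointing down it reaches from about 0.275 to 0.825 m from the base axis. Payload 5.2 kg.
Tool frame: the origin (TCP) lies midway between the tips of the shut fingers; the grasp point (between the pads) lies 19 mm behind it; z points along the fingers, y is the line along which they close (so a half turn about z gives the same grasp; the last joint's range is limited). The gripper opens to 93 mm and grips with 3 to 60 N. Pads are 15 mm wide; open, the fingers measure 128 mm over their backs; the gripper's body (75 mm by 188 mm) begins 65 mm behind the grasp point.
Start: joints at [0.944, 0.259, 1.535, -0, 1.348, -0.203], TCP at [0.226, 0.501, 0.195] pointing down, gripper open.
Joint ranges: [-3.14, 3.14], [-0.91, 2.08], [0.19, 2.58], [-1.22, 4.36], [0.22, 2.71], [-3.12, 3.12]. Speed limits (rad/s): [2.57, 2.57, 3.14, 3.14, 3.14, 3.14].

### API

Orientations are given as a rotation vector (axis times angle).
In Python, from cell import * gives the robot as it stands.
- The arm moves only by the tool carry_out, never from a script. Its argument "deltas" is a list of rows, each an object with "claw": the finger opening in cm, from 0 to 9.3; "delta_pos": the shift along the tool's x, y, z in cm, a list of three; "delta_rot": the turn, a rotation vector about the tool's x, y, z in degrees, a list of three. A call has exactly 5 rows; each row is the pose to reach, as a shift and turn from the pose commanded when the call began, along the tool's axes at that moment; what a row does not reach only later rows make up. A row lasts 1/8 s, in which the tool goes at most 62.5 mm and 10.7 degrees, less where a joint would pass 70% of its speed; a pose out of reach is approached as far as the arm can. A call with a gripper value outside its range is refused whole. The fingers move at their own pace and stop on an object; the grip force is fixed at half the most. Time passes only in rows, so rows that repeat a pose let the fingers close, or fill a call up. It gives the time, the measured TCP pose, the force, the opening and the grip force at its end, in the units of the state.
- get_state(): the state, without advancing time (a new reading comes with each control period).
- camera(name): name is "scene" or "top"; returns a dict with "image" (420x560x3 uint8, red, green, blue), "K" (3x3 intrinsics, pixels), "R" (3x3) and "t" (3): a world point X has camera coordinates R X + t. Camera axes: x right, y down, z forward; pixel columns grow to the right and rows downward; lengths in m; the calibration is good to about 2 mm. A picture is of the moment at which its call begins. There is no depth.
- job_done(): hands the job in; it is judged then, once.
The state is a dict: "time": time; "qpos": joint angles; "dq": joint speeds; "tau": joint torques, N m; "tool_pos": TCP position; "tool_rot": TCP orientation; "force": force on the tool from outside, world axes, zero at the start; "torque": the same for the moment, N m; "finger_gap": opening from 0.0 (shut) to 1.0 (fully open); "finger_force": force on a finger pad.
Only numpy, scipy, OpenCV 4.12 (cv2) and the standard library are available. Lean on these libraries where they do the work, as an engineer would, in place of code of your own. Each camera call takes 0.05 s, during which the arm holds its last target. There are 200 camera calls.

### The job

Close the red-ringed port of the vacuum clamping box: slide the yellow stopper across the metal cover plate, without lifting it off the plate, until its stem drops into that port, and leave it fully home and upright, its flange flat on the plate. Do not let it tip over or drop into the black-ringed port.

Things in the scene. Friction and masses are not known exactly. Their poses are not given: they have to be found in the camera images.
- vacuum_box: Plywood box fixed on the table, 260 mm long (its x) by 130 mm wide (its y); pale aluminium cover plate 8 mm thick, its flat top 50 mm above the table; hollow below. Two round ports 44 mm in diameter on the long centre line, 85 mm either side of the middle. A brass hose spigot stands out 26 mm low on the +x end. Origin: centre of the underside, on the table; z up.
- stopper: Loose stopper, 0.1 to 0.2 kg, standing on the plate between the ports, 69 mm tall. From below: steel stem 26 mm in diameter, 28 mm long; yellow flange 70 mm in diameter, 5 mm thick; black round knob 28 mm in diameter, 36 mm tall. Origin: centre of the flat foot; z up. When home, the flange rests on the plate and the foot is 28 mm below the plate's top; the port is 18 mm wider than the stem.
- red_ring: Flat red ring let in flush round one port (about 61 mm outside diameter): the port to close. Origin: centre of that port, level with the top of the cover plate, 50 mm above the table. Which of the two ports it marks varies.
- black_ring: The same ring in black round the other port, which stays open. Origin: centre of that port, level with the top of the cover plate.
Things that resemble listed ones, but are neither listed nor needed, are in the scene too. Leave any purple look-alike of the stopper alone.

How it is judged:
At the end, for the whole second after the job is handed in: The stopper stands at rest in the red-ringed port: its axis within 15 mm of the port's centre, its foot at least 24 mm below the top of the cover plate (28 mm is fully home), upright within about 7 degrees (horizontal distance between stopper and red_ring below 0.015 m and z of stopper in the frame of vacuum_box below 0.026 m and angle between stopper's own z axis and vertical below 0.12 rad and linear speed of stopper below 0.02 m/s); the robot touches nothing.
It fails at once if the stopper's foot is lifted more than 12 mm above the cover plate (z of stopper in the frame of vacuum_box above 0.062 m).
It fails at once if the stopper tips over (leans more than 30 degrees) (angle between stopper's own z axis and vertical above 0.52 rad).
It fails at once if the stopper drops into the black-ringed port (foot more than 12 mm below the plate's top there) (horizontal distance between stopper and black_ring below 0.02 m and z of stopper in the frame of vacuum_box below 0.038 m).
It also fails if it takes over 35 s, if anything falls off the work surface, if the arm or the gripper's body presses on something with over 40 N, if the wrist force passes 120 N, or if a joint passes its speed limit or range.

## Working session

There is one attempt and no reset: what is moved stays moved. The work goes in short steps, Python scripts to look and compute and a tool call to move; the robot and the scene stay as the last step left them, time stands still between calls to the robot, and variables do not carry over. Pictures are saved under pics/ and viewed, at most 10 in all, crops included, and the job is handed in when it is done.

Besides the shell and the picture viewer there is one more tool, called after "Emit:" as name([rows], argument=value, ...), one row to a line, values as JSON. carry_out: Moves the arm, as the interface text tells. Its arguments: {"type":"object","properties":{"deltas":{"type":"array","items":{"type":"object","properties":{"claw":{"type":"number"},"delta_pos":{"type":"array","items":{"type":"number"}},"delta_rot":{"type":"array","items":{"type":"number"}}}}}},"required":["deltas"]}

```bash
mkdir -p pics; cat > h.py <<'E'
from cell import *
import numpy as np, cv2
def snap(n,f):
    c=camera(n); cv2.imwrite(f,c["image"][:,:,::-1]); np.savez(f[:-4]+'.npz',K=c["K"],R=c["R"],t=c["t"]); return c
def pix2w(f,u,v,z):
    c=np.load(f[:-4]+'.npz'); d=c["R"].T@np.linalg.inv(c["K"])@[u,v,1]; o=-c["R"].T@c["t"]
    return o+d*(z-o[2])/d[2]
E
python3 - <<'E'
from h import *
a=snap("top","pics/t0.png");b=snap("scene","pics/s0.png")
print(get_state())
E
```

```text
{'time': 0.1, 'qpos': array([ 9.44202530e-01,  2.59288784e-01,  1.53598284e+00,  1.35248583e-05,
        1.34802370e+00, -2.02775252e-01]), 'dq': array([-0.00100218, -0.00179142, -0.0021967 , -0.00133848, -0.00057569,
        0.00319902]), 'tau': array([ 3.00698463e-03, -4.38209724e+01, -2.84642798e+01,  7.23662158e-02,
        3.61455849e-02, -9.97020970e-05]), 'tool_pos': array([0.22581956, 0.50090579, 0.19458716]), 'tool_rot': array([-6.60618857e-01, -3.07063439e+00,  2.43896308e-03]), 'force': array([ 0.09059484, -0.06959326, -0.41634205]), 'torque': array([8.32604962e-03, 3.05216071e-03, 7.27454348e-05]), 'finger_force': 0.0, 'finger_gap': 1.0012015847486662}
```

View pics/t0.png

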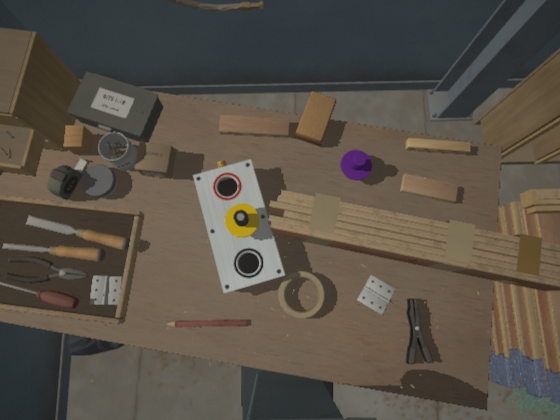

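View pics/s0.png

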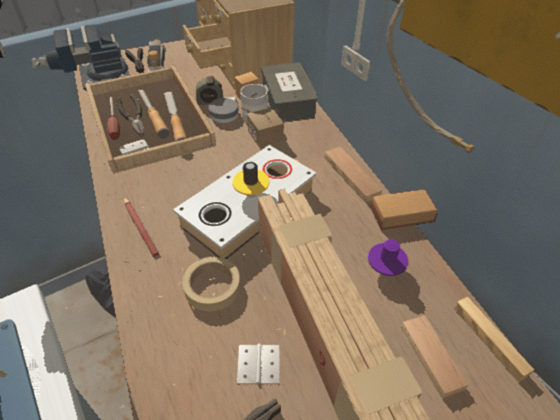

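```bash
python3 - <<'E'
from h import *
im=cv2.imread("pics/t0.png"); cv2.imwrite("pics/t0c.png",cv2.resize(im[150:300,180:380],None,fx=4,fy=4,interpolation=cv2.INTER_CUBIC))
im=cv2.imread("pics/s0.png"); cv2.imwrite("pics/s0c.png",cv2.resize(im[130:270,160:350],None,fx=4,fy=4,interpolation=cv2.INTER_CUBIC))
for n in("t0","s0"):
    c=np.load(f"pics/{n}.npz"); print(n,-c["R"].T@c["t"],c["R"].round(2).tolist(), c["K"][0,0])
    for X in([0,0,0],[.226,.501,.195]):
        q=c["K"]@(c["R"]@X+c["t"]);print(q[:2]/q[2])
E
```

```text
t0 [0.40134289 0.04839692 0.90031566] [[-0.02, -1.0, -0.0], [-0.98, 0.02, -0.21], [0.21, -0.0, -0.98]] 410.78212790518006
[302.75517811 506.23129917]
[ -9.92409259 414.86829306]
s0 [ 0.25655938 -0.44209111  0.66152405] [[0.84, -0.54, 0.01], [-0.39, -0.61, -0.69], [0.38, 0.57, -0.73]] 452.9234967796355
[-48.8696185  409.73610406]
[-2.9883248  80.40635557]
```

View pics/t0c.png

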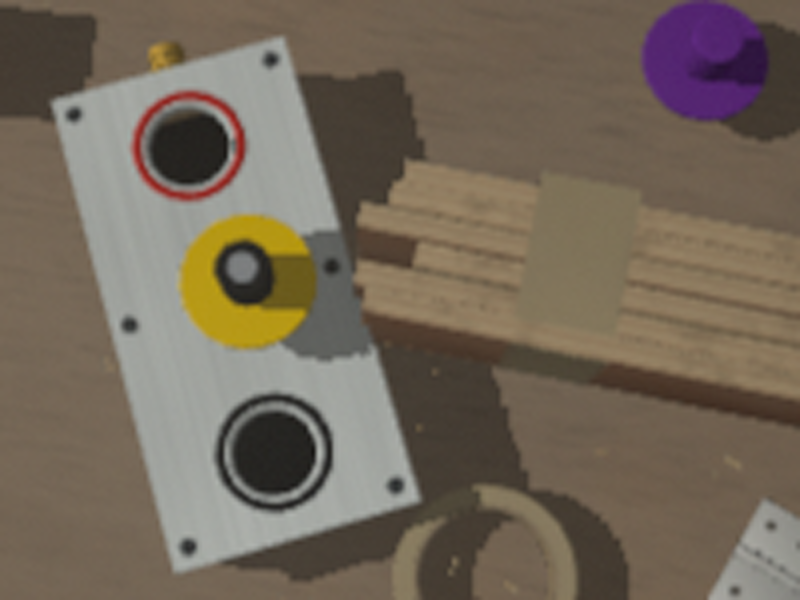

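View pics/s0c.png

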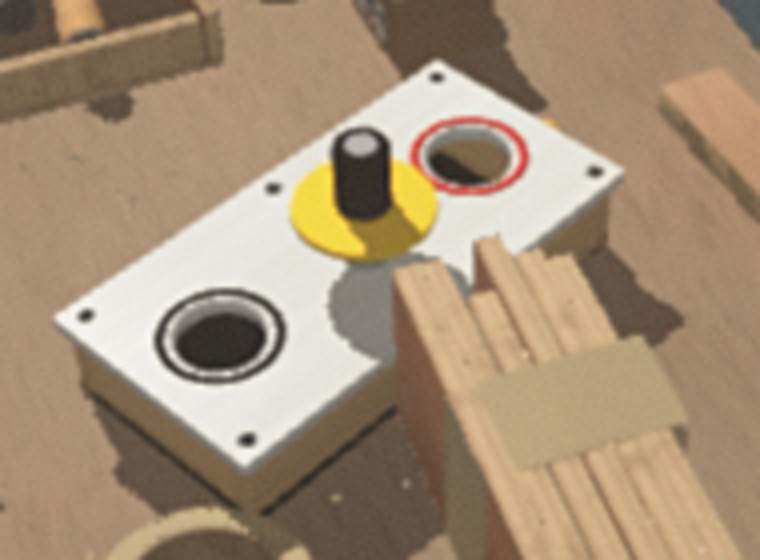

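```bash
python3 - <<'E'
from h import *
T=lambda u,v,z:pix2w("pics/t0.png",180+u/4,150+v/4,z)
S=lambda u,v,z:pix2w("pics/s0.png",160+u/4,130+v/4,z)
r=T(189,145,.05);b=T(274,452,.05)
print("red",r,S(469,156,.05),"black",b,S(221,335,.05),np.linalg.norm(r-b), "yaw",np.degrees(np.arctan2(*(r-b)[[1,0]])))
print("flange",T(248,281,.083),S(364,209,.083),"knobtop",T(241,267,.119),S(361,146,.119))
for z in(.08,.1,.12,.14,.16,.18): print(z,"timber low corner",T(357,290,z)[:2],S(395,270,z)[:2], "far", T(362,203,z)[:2],T(410,160,z)[:2],S(488,238,z)[:2])
print("timber far end",pix2w("pics/t0.png",560,250,.13))
s=get_state(); from scipy.spatial.transform import Rotation as Q
print(Q.from_rotvec(s["tool_rot"]).as_matrix().round(3))
E
```

```text
red [0.63135865 0.14128395 0.05      ] [0.6327428  0.13732752 0.05      ] black [0.46708038 0.09747853 0.05      ] [0.46960748 0.09385928 0.05      ] 0.17001841929512623 yaw 14.9307269041104
flange [0.55068396 0.10782992 0.083     ] [0.55107316 0.10083978 0.083     ] knobtop [0.55106466 0.10855107 0.119     ] [0.55260449 0.10365274 0.119     ]
0.08 timber low corner [0.54534539 0.05288296] [0.54410915 0.06141326] far [0.59049319 0.04938109] [0.61265493 0.02417188] [0.59108405 0.05641602]
0.1 timber low corner [0.54183449 0.05277359] [0.53421962 0.04409654] far [0.58588155 0.04935709] [0.60750296 0.02476251] [0.57957895 0.03927117]
0.12 timber low corner [0.53832358 0.05266422] [0.5243301  0.02677983] far [0.5812699 0.0493331] [0.60235099 0.02535313] [0.56807385 0.02212632]
0.14 timber low corner [0.53481268 0.05255484] [0.51444058 0.00946311] far [0.57665825 0.0493091 ] [0.59719903 0.02594376] [0.55656875 0.00498147]
0.16 timber low corner [0.53130177 0.05244547] [ 0.50455106 -0.00785361] far [0.57204661 0.04928511] [0.59204706 0.02653439] [ 0.54506364 -0.01216338]
0.18 timber low corner [0.52779087 0.05233609] [ 0.49466153 -0.02517033] far [0.56743496 0.04926111] [0.58689509 0.02712502] [ 0.53355854 -0.02930823]
timber far end [ 0.47186757 -0.49131186  0.13      ]
[[-0.912  0.411 -0.001]
 [ 0.411  0.912 -0.001]
 [ 0.    -0.002 -1.   ]]
```

Emit:
carry_out([
  {"claw": 9.3, "delta_pos": [-4.6, -2.27, 0], "delta_rot": [0, 0, 5]},
  {"claw": 9.3, "delta_pos": [-9.2, -4.54, 0], "delta_rot": [0, 0, 10]},
  {"claw": 9.3, "delta_pos": [-13.8, -6.8, 0], "delta_rot": [0, 0, 15]},
  {"claw": 9.3, "delta_pos": [-18.4, -9.1, 0], "delta_rot": [0, 0, 20]},
  {"claw": 9.3, "delta_pos": [-23, -11.35, 0], "delta_rot": [0, 0, 25]},
])

```text
time: 0.72
tool_pos: [0.3897, 0.3018, 0.1951]
tool_rot: [-1.314, -2.853, 0.001]
force: [0.7, 0.4, 0.2]
finger_gap: 1.001
finger_force: 0.0
```

```bash
cat >> h.py <<'E'
from scipy.spatial.transform import Rotation as Q
def togo(target,yaw):  # commanded pose ~ measured; yaw = angle of tool y
    s=get_state(); R=Q.from_rotvec(s["tool_rot"]).as_matrix()
    a=np.degrees(np.arctan2(R[1,1],R[0,1]))
    print("t",s["time"],"pos",s["tool_pos"].round(4),"yaw",a.round(1),"d_tool cm",(100*R.T@(np.array(target)-s["tool_pos"])).round(2),"rot z",round(a-yaw,1),"F",s["force"].round(1),"gap",s["finger_gap"])
    print(R.round(3).tolist())
E
python3 -c "
from h import *
togo([.552,.105,.195],15)"
```

```text
t 0.725 pos [0.3897 0.3018 0.1951] yaw 40.6 d_tool cm [-2.551e+01 -4.700e-01  1.000e-02] rot z 25.6 F [0.7 0.4 0.2] gap 1.0009860967169852
[[-0.65, 0.76, -0.0], [0.76, 0.65, -0.0], [0.0, -0.0, -1.0]]
```

Emit:
carry_out([
  {"claw": 9.3, "delta_pos": [-5.5, -0.1, 1], "delta_rot": [0, 0, 6]},
  {"claw": 9.3, "delta_pos": [-11, -0.2, 2], "delta_rot": [0, 0, 13]},
  {"claw": 9.3, "delta_pos": [-16.5, -0.3, 3], "delta_rot": [0, 0, 19]},
  {"claw": 9.3, "delta_pos": [-21.5, -0.4, 4], "delta_rot": [0, 0, 25.6]},
  {"claw": 9.3, "delta_pos": [-25.5, -0.5, 4.5], "delta_rot": [0, 0, 25.6]},
])

```text
time: 1.35
tool_pos: [0.5522, 0.1049, 0.1492]
tool_rot: [-1.912, -2.491, 0.002]
force: [0.2, 0.3, 0.6]
finger_gap: 1.001
finger_force: 0.0
```

```bash
python3 -c "
from h import *
c=snap('scene','pics/s1.png'); snap('top','pics/t1.png')
im=cv2.imread('pics/s1.png');im2=cv2.imread('pics/t1.png')
a=cv2.resize(im[90:250,160:330],(510,480),interpolation=2)
b=cv2.resize(im2[150:300,190:285],(304,480),interpolation=2)
cv2.imwrite('pics/c1.png',a)
togo([.552,.105,.086],15)"
```

```text
t 1.45 pos [0.5534 0.1034 0.1489] yaw 14.9 d_tool cm [ 0.2  -0.09  6.29] rot z -0.1 F [-0.1  0.1 -0.4] gap 1.0003104304893164
[[-0.257, 0.966, -0.001], [0.966, 0.257, -0.001], [-0.001, -0.001, -1.0]]
```

View pics/c1.png

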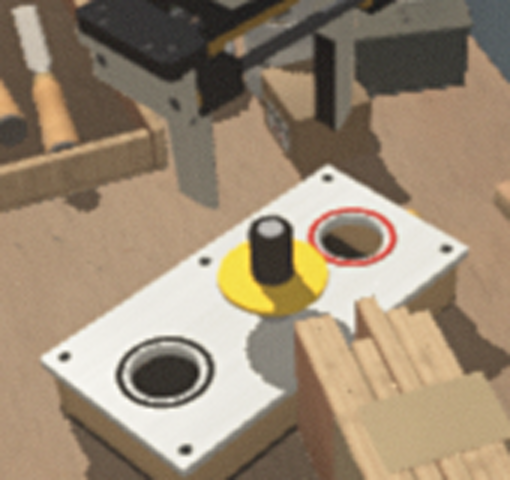

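View pics/t1.png

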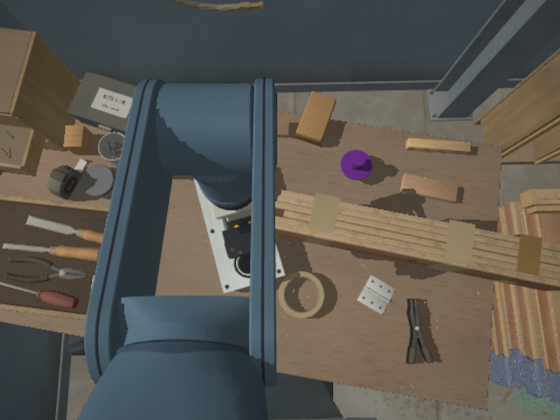

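```bash
python3 -c "
from h import *
print(pix2w('pics/s1.png',227,157,.149),pix2w('pics/s1.png',272,131,.149))
print(pix2w('pics/s1.png',249.5,144,.149))
c=np.load('pics/s1.npz')
q=c['K']@(c['R']@[.5534,.1034,.149]+c['t']);print(q[:2]/q[2])"
```

```text
[0.51453844 0.11669112 0.149     ] [0.62087254 0.13823526 0.149     ]
[0.56599741 0.12711712 0.149     ]
[250.09790245 153.54666971]
```

Emit:
carry_out([
  {"claw": 5, "delta_pos": [0, 0, 0.5], "delta_rot": [0, 0, 0]},
  {"claw": 5, "delta_pos": [0, 0, 1], "delta_rot": [0, 0, 0]},
  {"claw": 5, "delta_pos": [0, 0, 1.5], "delta_rot": [0, 0, 0]},
  {"claw": 5, "delta_pos": [0, 0, 1.5], "delta_rot": [0, 0, 0]},
  {"claw": 5, "delta_pos": [0, 0, 1.5], "delta_rot": [0, 0, 0]},
])

```text
time: 2.08
tool_pos: [0.5516, 0.1072, 0.1356]
tool_rot: [1.909, 2.495, 0.0]
force: [0.3, 0.2, -0.1]
finger_gap: 0.548
finger_force: 0.0
```

```bash
python3 -c "
from h import *
c=snap('scene','pics/s2.png')
im=cv2.imread('pics/s2.png')
cv2.imwrite('pics/c2.png',cv2.resize(im[100:220,190:310],(600,600),interpolation=2))
togo([.552,.105,.09],15)
c=np.load('pics/s2.npz')
q=c['K']@(c['R']@get_state()['tool_pos']+c['t']);q=q[:2]/q[2];print((q-[190,100])*5)"
```

```text
t 2.125 pos [0.5518 0.1071 0.1356] yaw 15.1 d_tool cm [-0.21 -0.03  4.56] rot z 0.1 F [0.5 0.4 0.2] gap 0.5401168858226785
[[-0.261, 0.965, 0.0], [0.965, 0.261, 0.0], [-0.0, 0.0, -1.0]]
[292.68026311 292.79439092]
```

View pics/c2.png

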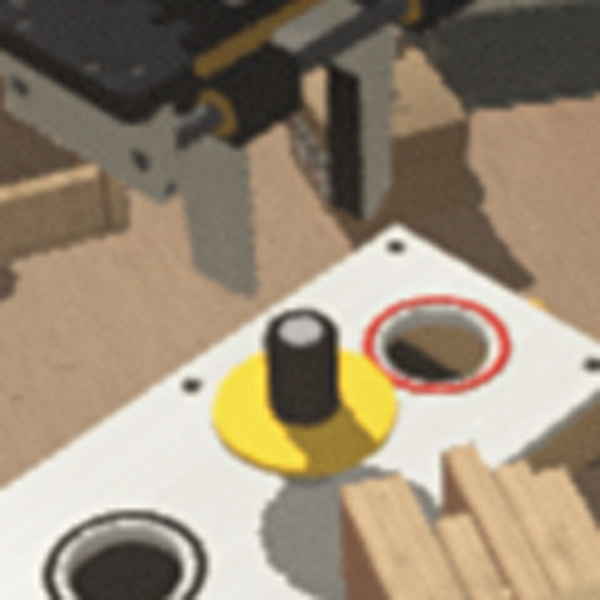

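```bash
python3 -c "
from h import *
f='pics/s2.png'
c=np.load('pics/s2.npz'); P=np.array([.5518,.1071,.1356]); Y=np.array([.965,.261,0]);X=np.array([-.261,.965,0])
pr=lambda p:((lambda q:(q[:2]/q[2]-[190,100])*5)(c['K']@(c['R']@p+c['t']))).round(0)
for dz in(0,.019):
  for s in(1,-1):
    p=P+[0,0,dz]+s*.025*Y; print(dz,s,'pad edges',pr(p-.0075*X),pr(p+.0075*X),'back',pr(p+s*.0175*Y-.0075*X),pr(p+s*.0175*Y+.0075*X))
for dy in(.01,.02,.03): print(dy,[pr(P+[0,dy,0]+.025*Y+k*.0075*X) for k in(-1,1)],[pr(P+[0,dy,0]-.0425*Y+k*.0075*X) for k in(-1,1)])
"
```

```text
0 1 pad edges [356. 269.] [326. 251.] back [389. 246.] [360. 229.]
0 -1 pad edges [258. 336.] [228. 317.] back [222. 361.] [192. 341.]
0.019 1 pad edges [355. 227.] [325. 209.] back [389. 205.] [359. 187.]
0.019 -1 pad edges [255. 295.] [224. 276.] back [218. 319.] [188. 300.]
0.01 [array([342., 254.]), array([313., 236.])] [array([208., 345.]), array([178., 325.])]
0.02 [array([328., 239.]), array([299., 222.])] [array([194., 329.]), array([165., 310.])]
0.03 [array([314., 225.]), array([285., 207.])] [array([181., 313.]), array([152., 294.])]
```

```bash
python3 -c "
from h import *
c=snap('top','pics/t2.png')
im=cv2.imread('pics/t2.png')
cv2.imwrite('pics/tc2.png',cv2.convertScaleAbs(cv2.resize(im[180:280,190:290],(600,600),interpolation=2),alpha=2))
c=np.load('pics/t2.npz'); P=get_state()['tool_pos'];print(P); Y=np.array([.965,.261,0]);X=np.array([-.261,.965,0])
pr=lambda p:((lambda q:(q[:2]/q[2]-[190,180])*6)(c['K']@(c['R']@p+c['t']))).round(0).tolist()
for o in([0,0,0],[0,0,.02],[.012,.022,0]):
  print(o,[pr(P+o+s*.025*Y+k*.0075*X) for s in(-1,1) for k in(-1,1)], 'body corners z+.084',[pr(P+o+[0,0,.084]+s*.094*Y+k*.0375*X) for s in(-1,1) for k in(-1,1)])
"
```

```text
[0.55181853 0.10696576 0.13565757]
[0, 0, 0] [[347.0, 276.0], [301.0, 290.0], [304.0, 128.0], [259.0, 141.0]] body corners z+.084 [[501.0, 433.0], [238.0, 510.0], [318.0, -186.0], [68.0, -117.0]]
[0, 0, 0.02] [[343.0, 266.0], [295.0, 279.0], [299.0, 113.0], [253.0, 127.0]] body corners z+.084 [[501.0, 425.0], [231.0, 505.0], [313.0, -211.0], [56.0, -140.0]]
[0.012, 0.022, 0] [[276.0, 240.0], [231.0, 254.0], [235.0, 93.0], [190.0, 106.0]] body corners z+.084 [[420.0, 391.0], [158.0, 468.0], [242.0, -224.0], [-7.0, -155.0]]
```

View pics/tc2.png

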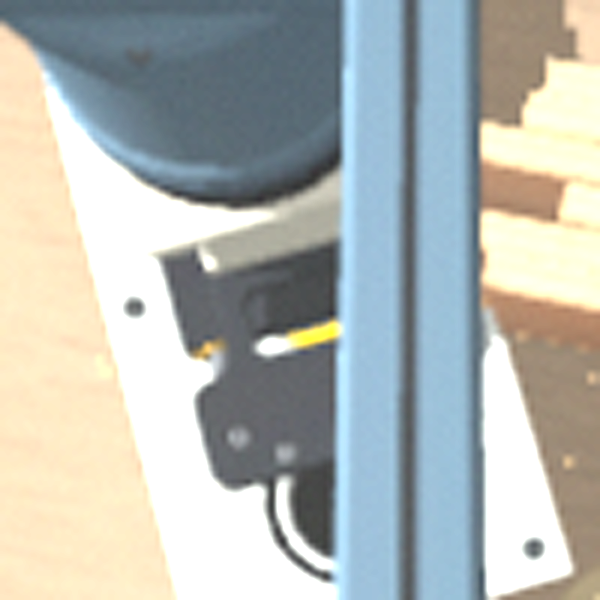

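Emit:
carry_out([
  {"claw": 6, "delta_pos": [0, 0, 1], "delta_rot": [0, 0, 0]},
  {"claw": 6, "delta_pos": [0, 0, 2], "delta_rot": [0, 0, 0]},
  {"claw": 6, "delta_pos": [0, 0, 3], "delta_rot": [0, 0, 0]},
  {"claw": 6, "delta_pos": [0, 0, 4.2], "delta_rot": [0, 0, 0]},
  {"claw": 6, "delta_pos": [0, 0, 4.2], "delta_rot": [0, 0, 0]},
])

```text
time: 2.8
tool_pos: [0.5507, 0.1068, 0.0919]
tool_rot: [-1.909, -2.493, 0.003]
force: [0.1, 0.2, -0.1]
finger_gap: 0.646
finger_force: 0.0
```

```bash
python3 -c "
from h import *
c=snap('scene','pics/s3.png')
im=cv2.imread('pics/s3.png')
cv2.imwrite('pics/c3.png',cv2.resize(im[100:220,190:310],(600,600),interpolation=2))
togo([.552,.105,.09],15)"
```

```text
t 2.85 pos [0.5512 0.1068 0.0926] yaw 15.1 d_tool cm [-0.19  0.03  0.26] rot z 0.1 F [ 0.3  0.8 -0.7] gap 0.6383555754645273
[[-0.261, 0.965, -0.001], [0.965, 0.261, 0.0], [0.0, -0.001, -1.0]]
```

View pics/c3.png

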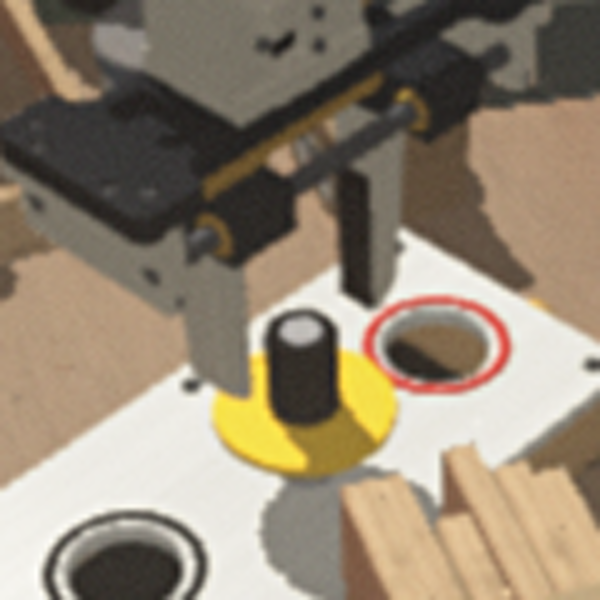

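Emit:
carry_out([
  {"claw": 5, "delta_pos": [0, 0, 0.2], "delta_rot": [0, 0, 0]},
  {"claw": 4.2, "delta_pos": [0, 0, 0.4], "delta_rot": [0, 0, 0]},
  {"claw": 3.8, "delta_pos": [0, 0, 0.4], "delta_rot": [0, 0, 0]},
  {"claw": 3.4, "delta_pos": [0, 0, 0.4], "delta_rot": [0, 0, 0]},
  {"claw": 3.2, "delta_pos": [0, 0, 0.4], "delta_rot": [0, 0, 0]},
])

```text
time: 3.48
tool_pos: [0.5518, 0.1068, 0.0895]
tool_rot: [1.91, 2.494, 0.0]
force: [-0.1, 0.3, 0.4]
finger_gap: 0.349
finger_force: 0.0
```

```bash
python3 -c "
from h import *
c=snap('scene','pics/s4.png')
im=cv2.imread('pics/s4.png')
cv2.imwrite('pics/c4.png',cv2.resize(im[100:220,190:310],(600,600),interpolation=2))
togo([.552,.105,.09],15)"
```

```text
t 3.525 pos [0.5518 0.1068 0.0895] yaw 15.1 d_tool cm [-0.18 -0.02 -0.05] rot z 0.1 F [ 0.3 -0.1 -0.8] gap 0.3506479443622845
[[-0.261, 0.965, 0.0], [0.965, 0.261, 0.0], [-0.0, 0.0, -1.0]]
```

View pics/c4.png

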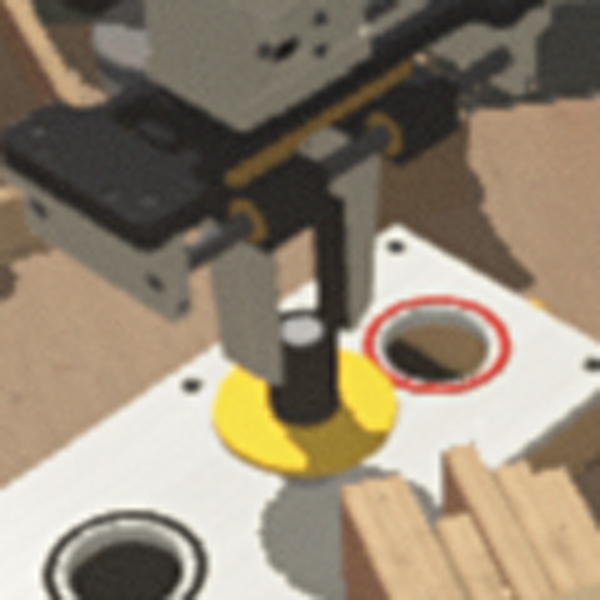

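Emit:
carry_out([
  {"claw": 3.2, "delta_pos": [0, 0, 0.3], "delta_rot": [0, 0, 0]},
  {"claw": 3.2, "delta_pos": [0, 0, 0.7], "delta_rot": [0, 0, 0]},
  {"claw": 3.2, "delta_pos": [0, 0, 0.8], "delta_rot": [0, 0, 0]},
  {"claw": 2.4, "delta_pos": [0, 0, 0.8], "delta_rot": [0, 0, 0]},
  {"claw": 2.4, "delta_pos": [0, 0, 0.8], "delta_rot": [0, 0, 0]},
])

```text
time: 4.15
tool_pos: [0.5515, 0.1067, 0.0811]
tool_rot: [-1.91, -2.494, 0.001]
force: [-0.8, -0.1, -1.9]
finger_gap: 0.297
finger_force: 30.0
```

```bash
python3 -c "
from h import *
togo([.632,.1395,.08],15)"
```

```text
t 4.15 pos [0.5515 0.1067 0.0811] yaw 15.1 d_tool cm [1.06 8.63 0.11] rot z 0.1 F [-0.8 -0.1 -1.9] gap 0.29696076466737575
[[-0.261, 0.965, -0.001], [0.965, 0.261, -0.0], [0.0, -0.001, -1.0]]
```

Emit:
carry_out([
  {"claw": 2.4, "delta_pos": [0.1, 0.8, 0], "delta_rot": [0, 0, 0]},
  {"claw": 2.4, "delta_pos": [0.2, 1.7, 0], "delta_rot": [0, 0, 0]},
  {"claw": 2.4, "delta_pos": [0.35, 2.7, 0], "delta_rot": [0, 0, 0]},
  {"claw": 2.4, "delta_pos": [0.5, 3.7, 0], "delta_rot": [0, 0, 0]},
  {"claw": 2.4, "delta_pos": [0.6, 4.6, 0], "delta_rot": [0, 0, 0]},
])

```text
time: 4.78
tool_pos: [0.5952, 0.1249, 0.0812]
tool_rot: [-1.91, -2.494, 0.0]
force: [0.0, -0.0, -2.0]
finger_gap: 0.296
finger_force: 30.0
```

Emit:
carry_out([
  {"claw": 2.4, "delta_pos": [0.1, 1.0, 0], "delta_rot": [0, 0, 0]},
  {"claw": 2.4, "delta_pos": [0.25, 2.0, 0], "delta_rot": [0, 0, 0]},
  {"claw": 2.4, "delta_pos": [0.4, 3.0, 0], "delta_rot": [0, 0, 0]},
  {"claw": 2.4, "delta_pos": [0.53, 4.04, 0], "delta_rot": [0, 0, 0]},
  {"claw": 2.4, "delta_pos": [0.53, 4.04, 0], "delta_rot": [0, 0, 0]},
])

```text
time: 5.4
tool_pos: [0.6329, 0.1405, 0.0813]
tool_rot: [1.909, 2.494, 0.0]
force: [-0.2, -0.8, -1.1]
finger_gap: 0.288
finger_force: 30.0
```

```bash
python3 -c "
from h import *
togo([.632,.140,.08],15)
c=snap('scene','pics/s5.png')
im=cv2.imread('pics/s5.png'); h=cv2.cvtColor(im,cv2.COLOR_BGR2HSV)
for f in('pics/s0.png','pics/s5.png'):
  im=cv2.imread(f)[100:240,170:330]; h=cv2.cvtColor(im,cv2.COLOR_BGR2HSV)
  y=cv2.inRange(h,(20,140,60),(32,255,255)); n,l,st,ce=cv2.connectedComponentsWithStats(y); i=1+st[1:,4].argmax(); print(st[i],ce[i])
  r=cv2.inRange(h,(0,150,90),(6,255,255))|cv2.inRange(h,(174,150,90),(180,255,255)); q=np.argwhere(r); print('red',len(q),q.min(0),q.max(0))
  "
```

```text
t 5.4 pos [0.6329 0.1405 0.0813] yaw 15.1 d_tool cm [-0.02 -0.1   0.13] rot z 0.1 F [-0.2 -0.8 -1.1] gap 0.2880625795833846
[[-0.261, 0.965, 0.0], [0.965, 0.261, 0.0], [-0.0, 0.0, -1.0]]
[ 63  70  36  25 537] [80.7132216  83.36312849]
red 46 [61 93] [ 77 121]
[ 91  46  35  23 460] [107.98478261  58.82391304]
red 22 [66 93] [ 76 120]
```

```bash
python3 -c "
from h import *
print(pix2w('pics/s0.png',250.7,182.2,.081),pix2w('pics/s5.png',278.2,157,.081))
b=pix2w('pics/s0.png',160+221/4,130+335/4,.05);r=pix2w('pics/s0.png',160+469/4,130+156/4,.05);print(r,b)"
```

```text
[0.55168611 0.10313259 0.081     ] [0.63451899 0.13702763 0.081     ]
[0.6327428  0.13732752 0.05      ] [0.46960748 0.09385928 0.05      ]
```

Emit:
carry_out([
  {"claw": 2.4, "delta_pos": [0, -0.1, 0.2], "delta_rot": [0, 0, 0]},
  {"claw": 2.4, "delta_pos": [0, -0.1, 0.4], "delta_rot": [0, 0, 0]},
  {"claw": 2.4, "delta_pos": [0, -0.1, 0.6], "delta_rot": [0, 0, 0]},
  {"claw": 2.4, "delta_pos": [0, -0.1, 0.8], "delta_rot": [0, 0, 0]},
  {"claw": 2.4, "delta_pos": [0, -0.1, 1.0], "delta_rot": [0, 0, 0]},
])

```text
time: 6.08
tool_pos: [0.6312, 0.1399, 0.0712]
tool_rot: [-1.91, -2.494, 0.0]
force: [-0.8, 0.9, -2.1]
finger_gap: 0.297
finger_force: 30.0
```

No contact force: the stem is in the port. Lower on, then release.

Emit:
carry_out([
  {"claw": 2.4, "delta_pos": [0, 0, 0.5], "delta_rot": [0, 0, 0]},
  {"claw": 2.4, "delta_pos": [0, 0, 0.9], "delta_rot": [0, 0, 0]},
  {"claw": 2.4, "delta_pos": [0, 0, 1.3], "delta_rot": [0, 0, 0]},
  {"claw": 2.4, "delta_pos": [0, 0, 1.6], "delta_rot": [0, 0, 0]},
  {"claw": 2.4, "delta_pos": [0, 0, 1.75], "delta_rot": [0, 0, 0]},
])

```text
time: 6.7
tool_pos: [0.6311, 0.14, 0.0536]
tool_rot: [-1.91, -2.494, 0.0]
force: [1.0, -0.4, -1.2]
finger_gap: 0.289
finger_force: 30.0
```

Emit:
carry_out([
  {"claw": 3.2, "delta_pos": [0, 0, 0], "delta_rot": [0, 0, 0]},
  {"claw": 4.5, "delta_pos": [0, 0, 0], "delta_rot": [0, 0, 0]},
  {"claw": 5.5, "delta_pos": [0, 0, 0], "delta_rot": [0, 0, 0]},
  {"claw": 6, "delta_pos": [0, 0, -0.5], "delta_rot": [0, 0, 0]},
  {"claw": 6, "delta_pos": [0, 0, -1.5], "delta_rot": [0, 0, 0]},
])

```text
time: 7.32
tool_pos: [0.631, 0.1399, 0.0691]
tool_rot: [-1.91, -2.494, 0.001]
force: [0.2, -0.3, 0.0]
finger_gap: 0.636
finger_force: 0.0
```

Emit:
carry_out([
  {"claw": 6, "delta_pos": [0, 0, -2], "delta_rot": [0, 0, 0]},
  {"claw": 6, "delta_pos": [0, 0, -4], "delta_rot": [0, 0, 0]},
  {"claw": 6, "delta_pos": [0, 0, -7], "delta_rot": [0, 0, 0]},
  {"claw": 6, "delta_pos": [0, 0, -10], "delta_rot": [0, 0, 0]},
  {"claw": 6, "delta_pos": [0, 0, -12], "delta_rot": [0, 0, 0]},
])

```text
time: 7.95
tool_pos: [0.6319, 0.14, 0.1917]
tool_rot: [1.908, 2.493, 0.003]
force: [0.1, -0.4, -0.5]
finger_gap: 0.642
finger_force: 0.0
```

```bash
python3 -c "
from h import *
togo([.632,.140,.08],15)
snap('scene','pics/s6.png')
im=cv2.imread('pics/s6.png')[100:240,170:330]; h=cv2.cvtColor(im,cv2.COLOR_BGR2HSV)
y=cv2.inRange(h,(20,140,60),(32,255,255)); n,l,st,ce=cv2.connectedComponentsWithStats(y); i=1+st[1:,4].argmax(); s=st[i];print(s)
u,v=170+s[0]+(s[2]-1)/2,100+s[1]+(s[3]-1)/2
for z in(.053,.081): print(u,v,pix2w('pics/s6.png',u,v,z))
c=np.load('pics/s6.npz')
for z in (.0525,.0805):
  a=np.linspace(0,6.28,60); P=np.c_[.632+.035*np.cos(a),.1375+.035*np.sin(a),0*a+z]; q=(P@c['R'].T+c['t'])@c['K'].T; q=q[:,:2]/q[:,2:]; print(z,q.min(0)-[170,100],q.max(0)-[170,100])
"
```

```text
t 7.95 pos [0.6319 0.14   0.1917] yaw 15.1 d_tool cm [ 0.   -0.02 11.17] rot z 0.1 F [ 0.1 -0.4 -0.5] gap 0.642352558809459
[[-0.261, 0.965, 0.003], [0.965, 0.261, 0.0], [-0.001, 0.003, -1.0]]
[ 91  58  33  22 450]
277.0 168.5 [0.63128823 0.13603282 0.053     ]
277.0 168.5 [0.61404584 0.10943162 0.081     ]
0.0525 [89.62134136 56.97872555] [124.17333217  79.94590237]
0.0805 [89.32333006 46.35777361] [124.66030459  69.2755739 ]
```

```bash
python3 -c "
from h import *
print(job_done())"
```

```text
the job is handed in; nothing more can be done
None
```

The yellow stopper is in the red-ringed port: the final camera measurement puts its flange at plate level and within about 2 mm of the port's centre. The arm was clear of it, and the job was handed in at about 8 s; no verdict came back.

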